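# Zero a metering valve and open it two turns

## Robot

A 7-joint arm with a two-finger parallel gripper is mounted at the origin on a cart in front of the work surface, level with it; the furniture and walls round the work are solid. World frame = base frame: x ahead of the robot, y to its left, z up, the work surface at z = 0. Lengths are in m, angles in degrees, forces in N, time in s.
With the tool pointing down it reaches from about 0.425 to 0.825 m from the base axis. Payload 3.6 kg.
Tool frame: the origin (TCP) lies midway between the tips of the shut fingers; the grasp point (between the pads) lies 19 mm behind it; y points along the fingers, x is the direction in which the jaws open and shut, and the axes are right-handed (so a half turn about y gives the same grasp; the last joint's range is limited). The gripper opens to 85 mm and grips with 20 to 120 N. Pads are 22 mm wide; open, the fingers measure 114 mm over their backs; the gripper's body (76 mm by 85 mm) begins 54 mm behind the grasp point. The pads swing forward as they close: fully open they stand 13 mm farther back than shut.
Start: joints at [67.065, 35.231, -0.722, 81.555, 0.464, 63.22, -2.315], TCP at [0.237, -0.605, 0.231] pointing down, gripper open.
Joint ranges: [-178.69, 178.69], [-17.37, 117.87], [-77.05, 75.6], [15.02, 138.74], [-78.02, 258.01], [0.78, 113.62], [-162.83, 162.83]. Speed limits (degrees/s): [159.86, 159.86, 180, 180, 180, 180, 180].

## Interface

Orientations are given as [roll, pitch, yaw] about the fixed x, y, z axes, in that order (R = Rz(yaw) Ry(pitch) Rx(roll)).
In Python, from rig import env, jaws, solver, state, eyes, spotter gives the robot as it stands. The module is installed in compiled form; this text tells all that it offers. Calls block until the motion is done:
- env.move_pose(position, orientation): joint-space move of the TCP to a pose.
- env.servo_line(position, rate=0.15, orientation=None, stop_force=None): straight line of the TCP; orientation=None keeps the orientation; rate is the mean speed in m/s. With stop_force (N) it stops when the force on the tool has changed by that much, and returns True; else False.
- env.movej(angles): joint-space move.
- jaws.open_jaws() and jaws.grab(force=None): open the fingers fully, or close them until they stop; force is the grip in N (None keeps the last).
- env.wait(seconds).
- solver.ik(position, orientation): joint angles nearest the present ones, or None.
- state(): the state.
- eyes.camera(name): name is "scene" or "top" or "wrist"; returns the picture (384x512x3 uint8, red, green, blue); there is no depth.
- eyes.calibration(name): a dict with "fovy" (degrees; the focal length in pixels is half the picture's height over the tangent of half this angle, whatever the lens; pixels are square), "cx", "cy" (the principal point, pixels), "extrinsics" (4x4, takes a point from camera to world coordinates). Camera axes: x right, y up, looking along -z (the intrinsics and any distortion apply to the point x, -y, -z); pixel columns grow to the right and rows downward; lengths in m; the calibration is good to about 2 mm. A picture is of the moment at which its call begins: read the wrist's pose just before it. calibration takes no time and is no camera call; for the wrist camera it gives the pose at the moment of the call.
A pose or a line that the arm cannot do raises env.Unreachable and nothing moves.
- env.close_job(): hands the job in, once; it reports no verdict.
Trained networks look in the newest picture that a camera, given by its name, has taken for a name from the list of things; names that differ only in an ending like _2 or _b are one class to them, and where a whole thing is asked for, a point or a joint stands for the part that bears it (a point fixed in the world has none). Each returns a list of dicts, best first, with "confidence" (0 to 1); they miss things now and then, are a little off and sometimes report something else, mostly with a low value. They report only what shows in the picture. A call takes as long as a camera call. They do not tell look-alikes from the thing itself.
- spotter.masks_of(camera, label): "pixels" (384x512 bool, what is visible of it) and "bbox" ([centre column, centre row, width, height] in pixels, round what is visible of it).
The state is a dict: "t": time; "joint_positions": joint angles; "joint_velocities": joint speeds; "effort": joint torques, N m; "eef_pos": TCP position; "ee_rot": TCP orientation; "contact_force": force on the tool from outside, world axes, zero at the start; "moment": the same for the moment, N m; "grip_width": opening from 0.0 (shut) to 1.0 (fully open).
Only numpy, scipy, OpenCV 4.12 (cv2) and the standard library are available. Lean on these libraries where they do the work, as an engineer would, in place of code of your own. Each camera call takes 0.05 s, during which the arm holds its last target.

## Task

The small red-capped bottle stands in the way of the valve's crank handle: first set it upright in the shallow grey tray. Then take the handwheel by its red handle, turn it clockwise until the valve is shut against its stop, back it off exactly two full turns counter-clockwise, and finish there still holding the handle. Leave everything else where it is.

Things in the scene. Friction and masses are not known exactly. Their poses are not given: they have to be found in the camera images.
- valve: Brass metering valve on a round grey foot, 100 mm across, fixed to the worktop. Origin: centre of the foot's underside, on the wheel's upright axis; z up. Pipe stubs reach 74 mm along its +x and -x, 35 mm up, 31 mm thick. Blue handwheel on top, 93 mm across, 78 to 93 mm up; its height does not change. Shut, its handle stands over the valve's -y, above a short red line on the foot.
- valve_wheel (a joint): Opening of the valve, rad: 0 = shut on its hard stop; grows as the wheel turns counter-clockwise seen from above; 12.57 = two turns; far stop at 18. The handle's direction from the axis is the valve's -y turned counter-clockwise by this angle. Turning takes about 2.5 N at the handle; it stays where it is left. It starts less than a turn open.
- handle_grip (a point): Point on the axis of the red handle at a good height to grip, 118.5 mm above the worktop, 56 mm from the wheel's axis.
- valve_axis (a point): Point on the wheel's axis, at the height of handle_grip (118.5 mm above the worktop): centre of the handle's circle.
- bottle_center (a point): Centre of the white squeeze bottle with a red cap, 62.5 mm above its underside. It stands 10 to 20 mm from the wheel's rim on the valve's -y side, in the path of the lug and handle. Grip it from above across its body, 70 to 80 mm above the worktop, fingers on the two sides that do not face the wheel.
- bottle: The same bottle: 50 mm in diameter, 125 mm tall, 0.12 to 0.25 kg, straight body up to about 84 mm, then a narrower red cap; loose, upright. Origin at the centre of its underside, z up.
- tray: Shallow square grey tray, 130 x 130 x 16 mm, wall 4 mm, inner floor 4 mm above the worktop, open on top, fixed. Origin: centre of its underside; x and y along its sides.
- crank_handle: Upright red handle, 18 mm thick, 91 to 137 mm above the worktop, on a lug at the wheel's rim. Origin on its axis at its lower end. It revolves freely about its own axis, so fingers can lead it round the circle without turning.
- beaker: Clear beaker, 53 mm across, 68 mm tall, loose bystander; origin at its underside.
- petri_dish: Clear dish, 63 mm across, 15 mm tall, loose bystander; origin at its underside.
- tape_roll: Roll of tape lying flat, 76 mm across, 19 mm tall, loose bystander; origin at its underside.
- screwdriver: Orange-handled screwdriver lying down, 204 mm long, loose bystander; origin at its underside.
There are look-alikes about, which are no part of the job. What is shaped like the bottle but blue or yellow is not meant.

How it is judged:
By the outcome, as a careful person would: the job done as asked, in the order asked, and still so for the second after the job is handed in, while the arm keeps its last pose, push and grip.
It also fails if it takes over 72 s, if anything falls off the work surface, if the arm or the gripper's body presses on something with over 40 N, if the wrist force passes 120 N, or if a joint passes its speed limit or range.

## Working session

There is one attempt and no reset: what is moved stays moved. The work goes in short steps, each a Python script; the robot and the scene stay as the last script left them, time stands still between calls to the robot, and variables do not carry over. Pictures are saved under pics/ and viewed, and the job is handed in when it is done.

```bash
mkdir -p pics; ls; python3 - <<'E'
from rig import env,jaws,solver,state,eyes,spotter
import cv2,numpy as np
s=state();print(s['t'],s['eef_pos'],s['ee_rot'],s['grip_width'],s['contact_force'])
for n in ['scene','top','wrist']:
    c=eyes.calibration(n);print(n,{k:(np.round(v,4).tolist()) if not isinstance(v,str) else v for k,v in c.items()})
    im=eyes.camera(n);cv2.imwrite(f'pics/a_{n}.png',im[:,:,::-1])
E
```

```text
pics
0.0 [ 0.23710028 -0.60438513  0.23012512] [-89.99940598   0.14805    -68.57941319] 0.997981975544542 [-0.22118571  0.09582709  0.744359  ]
scene {'fovy': 45.697, 'cx': 254.8988, 'cy': 196.9173, 'extrinsics': [[-0.746, 0.3905, -0.5393, 0.0185], [-0.6658, -0.425, 0.6132, 0.5171], [0.0103, 0.8166, 0.5771, 0.6665], [0.0, 0.0, 0.0, 1.0]]}
top {'fovy': 54.7813, 'cx': 248.3438, 'cy': 190.5355, 'extrinsics': [[0.0302, 0.9868, -0.1592, 0.3949], [-0.9995, 0.0297, -0.0054, -0.0817], [-0.0006, 0.1593, 0.9872, 1.0184], [0.0, 0.0, 0.0, 1.0]]}
wrist {'fovy': 62.2648, 'cx': 252.4621, 'cy': 188.4618, 'extrinsics': [[0.364, 0.8984, 0.2456, 0.299], [-0.9314, 0.3517, 0.094, -0.5808], [-0.002, -0.2629, 0.9648, 0.3727], [0.0, 0.0, 0.0, 1.0]]}
```

View pics/a_scene.png

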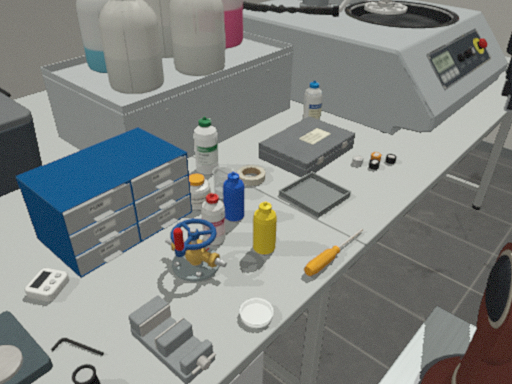

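View pics/a_top.png

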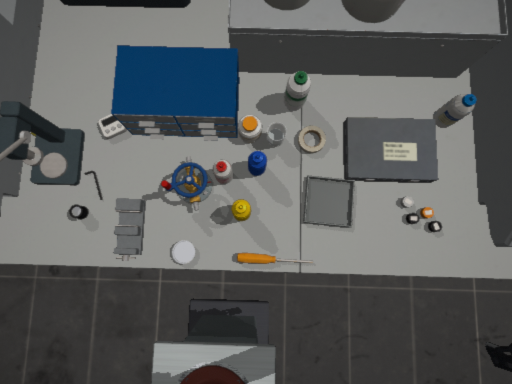

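View pics/a_wrist.png

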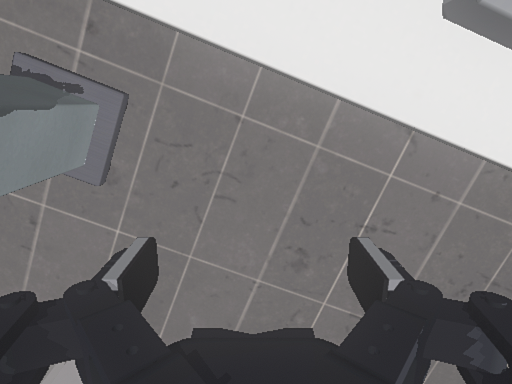

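```bash
cat > h.py <<'E'
from rig import env,jaws,solver,state,eyes,spotter
import cv2,numpy as np
def ray(c,uv):
    f=192/np.tan(np.radians(c['fovy']/2));E=np.array(c['extrinsics'])
    d=E[:3,:3]@np.array([(uv[0]-c['cx'])/f,-(uv[1]-c['cy'])/f,-1]);return E[:3,3],d/np.linalg.norm(d)
def proj(c,p):
    f=192/np.tan(np.radians(c['fovy']/2));E=np.array(c['extrinsics'])
    q=E[:3,:3].T@(np.array(p)-E[:3,3]);return np.array([c['cx']+f*q[0]/-q[2],c['cy']-f*q[1]/-q[2]])
def atz(c,uv,z):
    o,d=ray(c,uv);return o+d*(z-o[2])/d[2]
def tri(rs):
    A=sum(np.eye(3)-np.outer(d,d) for o,d in rs);b=sum((np.eye(3)-np.outer(d,d))@o for o,d in rs)
    p=np.linalg.solve(A,b);return p,[np.linalg.norm((np.eye(3)-np.outer(d,d))@(p-o)) for o,d in rs]
E
python3 - <<'E'
from h import *
for n in ['scene','top']:
    im=eyes.camera(n)[:,:,::-1].copy()
    for i,l in enumerate(['bottle','tray','crank_handle','valve','beaker','valve_wheel']):
        for r in spotter.masks_of(n,l)[:4]:
            v,u=np.nonzero(r['pixels']);print(n,l,round(r['confidence'],2),np.round(r['bbox'],1),len(u),round(u.mean(),1),round(v.mean(),1))
            if l=='tray': np.save(f'tray_{n}.npy',r['pixels'])
print(state()['t'])
for n in ['scene','top']:
    im=cv2.imread(f'pics/a_{n}.png')
    im=im[110:270,100:360] if n=='top' else im[150:350,130:390]
    cv2.imwrite(f'pics/b_{n}.png',cv2.resize(im,None,fx=3,fy=3,interpolation=cv2.INTER_CUBIC))
E
```

```text
scene bottle 0.94 [264.4 227.7  27.1  52.8] 1119 263.8 228.0
scene bottle 0.91 [213.7 217.4  30.3  52.7] 874 213.5 216.7
scene bottle 0.85 [232.9 195.3  22.8  46.3] 913 233.0 196.8
scene tray 0.88 [313.3 195.6  72.6  42.6] 1852 313.9 193.5
scene crank_handle 0.62 [179.1 237.4   8.7  19.3] 169 177.9 238.0
scene valve 0.84 [195.4 248.6  58.4  67.1] 2405 193.0 250.9
scene beaker 0.95 [224.2 183.8  19.3  36.1] 381 219.7 178.0
scene beaker 0.48 [332.9 253.6  57.9  51. ] 585 325.1 256.4
scene valve_wheel 0.86 [192.2 237.3  51.5  35.4] 1119 190.8 235.4
top bottle 0.75 [260.1 163.1  20.9  20.6] 394 256.9 162.9
top bottle 0.71 [223.7 170.8  17.5  29.1] 376 222.6 171.4
top bottle 0.6 [242.8 210.7  20.   23.7] 351 240.9 209.6
top bottle 0.41 [187.1 181.2  51.3  54.1] 1353 190.3 182.6
top tray 0.8 [329.6 198.7  51.3  53.8] 2282 328.7 201.2
top crank_handle 0.6 [223.7 172.1  17.2  28.9] 356 222.5 171.4
top valve 0.6 [185.3 184.6  50.8  58.3] 1425 190.5 182.4
top beaker 0.64 [276.1 135.1  22.2  25.3] 407 276.0 133.7
top valve_wheel 0.71 [183.7 179.3  46.2  31.5] 713 186.6 180.1
0.85
```

View pics/b_scene.png

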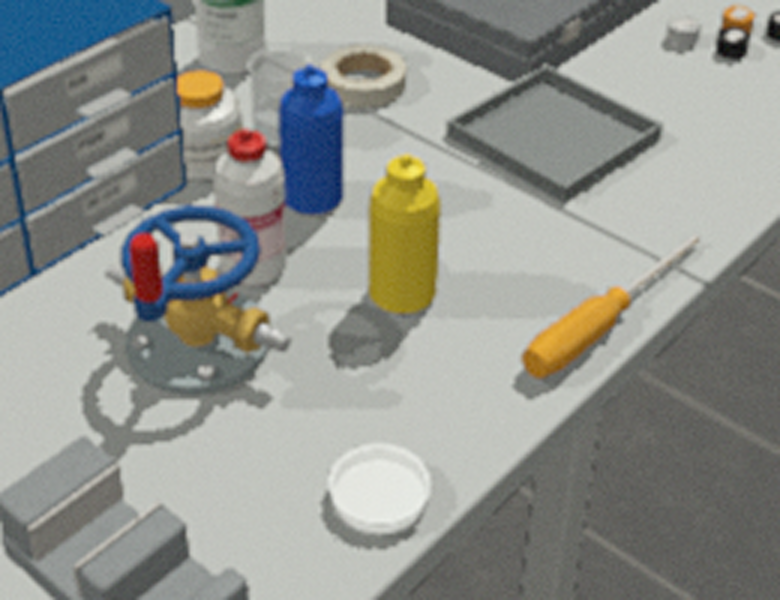

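View pics/b_top.png

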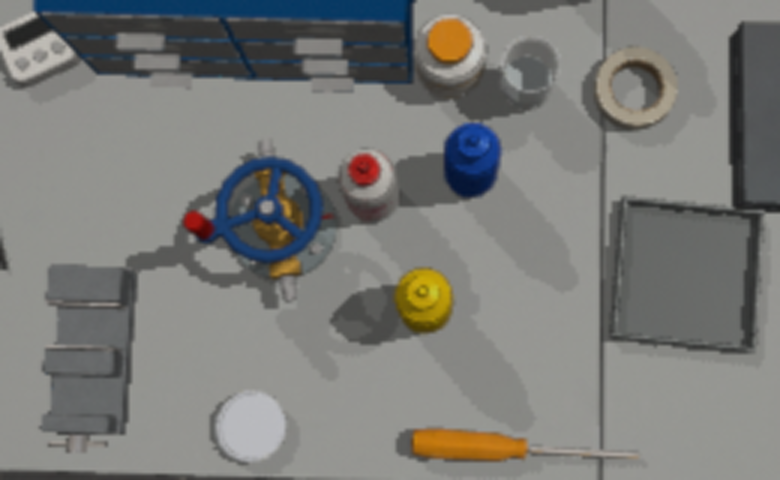

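```bash
python3 - <<'E'
from h import *
S=eyes.calibration('scene');T=eyes.calibration('top')
s=lambda u,v:(130+u/3,150+v/3);t=lambda u,v:(100+u/3,110+v/3)
P={'cap':((246,136),(364,165)),'handletop':((146,237),(191,220)),'hub':((193,252),(266,207)),'tray?A':((448,128),(622,199)),'tray?B':((548,68),(762,207)),'trayC':((661,130),(752,352)),'trayD':((564,196),(612,343)),
'orangecap':((200,85),(450,40)),'bluecap':((312,75),(473,142)),'yellowcap':((406,164),(424,291))}
for k,(a,b) in P.items():
    p,e=tri([ray(S,s(*a)),ray(T,t(*b))]);print(k,p.round(4),np.round(e,4))
for k,uv,z in [('cab front bottom l',(100,72),.0),('cab front bottom r',(410,80),0),('redline out',(331,214),.006)]:
    print(k,atz(T,t(*uv),z).round(4))
E
```

```text
cap [ 0.6014 -0.0083  0.1186] [0.001 0.001]
handletop [0.547  0.1268 0.1396] [0.0013 0.0013]
hub [0.5688 0.0757 0.0843] [0.0026 0.0026]
tray?A [ 0.6022 -0.2394  0.007 ] [0.0008 0.0008]
tray?B [ 0.5957 -0.3696  0.0099] [0.0034 0.0034]
trayC [ 0.4648 -0.3568  0.0094] [0. 0.]
trayD [ 0.4713 -0.2291  0.0078] [0.0024 0.0024]
orangecap [ 0.7276 -0.0761  0.0734] [0.001 0.001]
bluecap [ 0.6241 -0.0981  0.1171] [0.001 0.001]
yellowcap [ 0.4987 -0.061   0.1167] [0.0003 0.0003]
cab front bottom l [0.7126 0.257  0.    ]
cab front bottom r [ 0.7135 -0.0382  0.    ]
redline out [0.5808 0.0302 0.006 ]
```

```bash
python3 - <<'E'
from h import *
for nm,p in [('view1',(.60,-.03,.30)),('bottle',(.601,-.009,.055)),('tray',(.535,-.30,.065)),('trayhi',(.535,-.30,.20)),('view2',(.56,.05,.30))]:
    for y in (21,-159,-69,111,-30,66):
        q=solver.ik(p,[-90,0,y]);print(nm,y,None if q is None else np.round(q,0))
import itertools
ax=np.array([.569,.076])
for y in range(-180,180,30):
    o=[]
    for a in range(0,360,45):
        p=ax+.056*np.array([np.cos(np.radians(a)),np.sin(np.radians(a))])
        q=solver.ik([*p,.0995],[-90,0,y]);o.append(None if q is None else np.round(q,0)[[0,6]])
    print(y,[None if v is None else v.tolist() for v in o])
E
```

```text
view1 21 [ 21.  31. -33.  83.  17.  71.   6.]
view1 -159 [  -7.   28.   12.   84.   -6.   68. -153.]
view1 -69 [  9.  28. -13.  84.   6.  69. -74.]
view1 111 [ 29.  35. -50.  83.  27.  75.  88.]
view1 -30 [ 15.  29. -23.  84.  12.  70. -40.]
view1 66 [ 25.  33. -42.  83.  22.  73.  47.]
bottle 21 [ 13.  45. -24.  99.  26.  41.  -3.]
bottle -159 [ -13.   45.   20.  100.  -22.   39. -140.]
bottle -69 [  0.  43.  -2. 100.   3.  37. -73.]
bottle 111 [ 24.  50. -44.  99.  44.  50.  71.]
bottle -30 [  6.  44. -12.  99.  13.  38. -43.]
bottle 66 [ 19.  48. -35.  99.  36.  45.  33.]
tray 21 [ 38.  44. -18.  97.  18.  42.  32.]
tray -159 [  15.   45.   21.   98.  -22.   42. -112.]
tray -69 [ 28.  43.  -1.  97.   1.  40. -42.]
tray 111 [ 51.  49. -41.  97.  41.  50. 103.]
tray -30 [ 32.  43.  -8.  97.   9.  40. -10.]
tray 66 [ 45.  46. -31.  97.  31.  46.  66.]
trayhi 21 [ 41.  35. -23.  90.  16.  58.  34.]
trayhi -159 [  14.   35.   22.   91.  -15.   57. -119.]
trayhi -69 [ 28.  34.  -2.  90.   1.  56. -43.]
trayhi 111 [ 54.  41. -47.  89.  32.  64. 110.]
trayhi -30 [ 34.  34. -11.  90.   7. 
[... 1125 characters left out ...]
.0, -47.0]]
0 [[3.0, -26.0], [-0.0, -30.0], [-2.0, -34.0], [-1.0, -34.0], [3.0, -30.0], [7.0, -25.0], [9.0, -22.0], [7.0, -23.0]]
30 [[7.0, -1.0], [4.0, -5.0], [2.0, -9.0], [3.0, -9.0], [7.0, -6.0], [11.0, -1.0], [13.0, 2.0], [11.0, 2.0]]
60 [[11.0, 24.0], [7.0, 20.0], [6.0, 16.0], [7.0, 16.0], [11.0, 19.0], [16.0, 23.0], [17.0, 26.0], [15.0, 27.0]]
90 [[15.0, 49.0], [11.0, 45.0], [9.0, 42.0], [10.0, 41.0], [14.0, 44.0], [19.0, 48.0], [21.0, 51.0], [19.0, 52.0]]
120 [[24.0, 65.0], [21.0, 61.0], [16.0, 62.0], [18.0, 60.0], [23.0, 62.0], [31.0, 61.0], [32.0, 66.0], [29.0, 67.0]]
150 [[24.0, 95.0], [21.0, 91.0], [20.0, 86.0], [23.0, 83.0], [27.0, 85.0], [31.0, 91.0], [32.0, 96.0], [29.0, 97.0]]
```

```bash
cat > view.py <<'E'
import sys;from h import *
p=[float(a) for a in sys.argv[2:5]];y=float(sys.argv[5]);n=sys.argv[1]
env.move_pose(p,[-90,0,y])
c=eyes.calibration('wrist');im=eyes.camera('wrist')
np.savez(n+'.npz',fovy=c['fovy'],cx=c['cx'],cy=c['cy'],extrinsics=c['extrinsics'])
cv2.imwrite('pics/'+n+'.png',im[:,:,::-1])
for l in ['bottle','valve_wheel','crank_handle','valve']:
    for r in spotter.masks_of('wrist',l)[:3]:
        v,u=np.nonzero(r['pixels']);print(l,round(r['confidence'],2),np.round(r['bbox'],1),len(u))
s=state();print(s['t'],s['eef_pos'])
E
python3 view.py w1 .63 -.04 .34 21; python3 view.py w2 .53 -.07 .34 21
```

```text
bottle 0.91 [241.7 123.   40.2  42.9] 1357
bottle 0.74 [237.1 191.   38.6  52.4] 1518
bottle 0.56 [154.4 130.8  54.4  41.2] 1742
valve_wheel 0.81 [241.8  44.6  71.2  85.9] 3165
valve_wheel 0.2 [242.6  44.7 112.1  89.4] 6219
valve 0.68 [241.2  45.7 112.4  91.4] 6139
3.575 [ 0.62996348 -0.04055462  0.33988947]
bottle 0.75 [319.1 129.3  53.9  44.2] 1594
bottle 0.67 [312.9 194.5  43.8  49.6] 1592
bottle 0.63 [233.1 136.6  37.3  43. ] 1373
valve_wheel 0.71 [330.6  47.1  75.7  92.6] 3247
crank_handle 0.56 [335.3   2.   15.8   2.3] 40
valve 0.83 [323.   48.5 111.3  97. ] 6220
valve 0.63 [329.8  47.4  78.9  90.9] 3393
4.325 [ 0.53085442 -0.06943111  0.3397371 ]
```

View pics/w1.png

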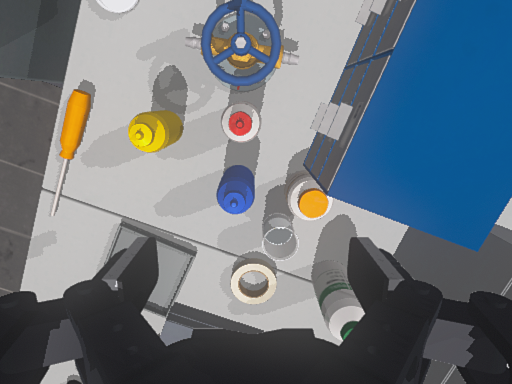

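View pics/w2.png

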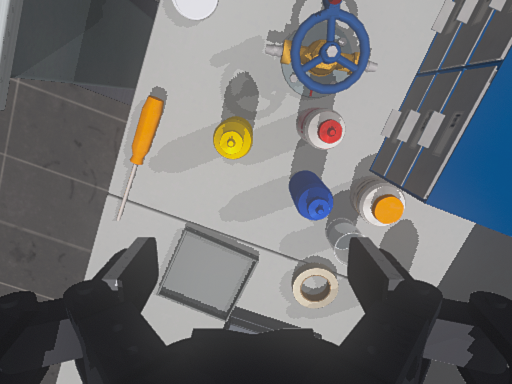

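```bash
python3 - <<'E'
from h import *
W1=np.load('w1.npz');W2=np.load('w2.npz')
P={'cap':((240,124),(330,131)),'hub':((241,43),(332,51)),'stubL':((190,41),(267,47)),'stubR':((297,59),(376,68)),'yellow':((141.5,133),(231.5,142)),'blue':((234.5,202),(317,207)),'orange':((314,204),(388.5,209))}
for k,(a,b) in P.items():
    p,e=tri([ray(W1,a),ray(W2,b)]);print(k,p.round(4),np.round(e,4))
for W,a,b in [(W1,(190,41),(297,59)),(W2,(267,47),(376,68))]:
    A=atz(W,a,.035);B=atz(W,b,.035);print(A.round(4),B.round(4),((A+B)/2).round(4),np.linalg.norm(A-B),np.degrees(np.arctan2(*(B-A)[1::-1])))
for n in('w1','w2'):
    im=cv2.imread(f'pics/{n}.png');c=150 if n=='w1' else 230
    cv2.imwrite(f'pics/{n}c.png',cv2.resize(im[0:150,c:c+190],None,fx=4,fy=4,interpolation=cv2.INTER_CUBIC))
E
```

```text
cap [ 0.6015 -0.0079  0.1128] [0.0004 0.0004]
hub [0.5713 0.0752 0.0923] [0.0003 0.0003]
stubL [0.4997 0.064  0.0182] [0.0006 0.0006]
stubR [0.6412 0.0885 0.0437] [0.0009 0.0009]
yellow [ 0.4995 -0.0588  0.113 ] [0.0009 0.0009]
blue [ 0.6277 -0.1     0.1048] [0.0009 0.0009]
orange [ 0.7322 -0.0759  0.0692] [0.0006 0.0006]
[0.5038 0.0618 0.035 ] [0.6416 0.0908 0.035 ] [0.5727 0.0763 0.035 ] 0.14090534964172385 11.897470119786556
[0.4997 0.062  0.035 ] [0.6441 0.0895 0.035 ] [0.5719 0.0757 0.035 ] 0.14695062313119128 10.80830529671583
```

View pics/w1c.png

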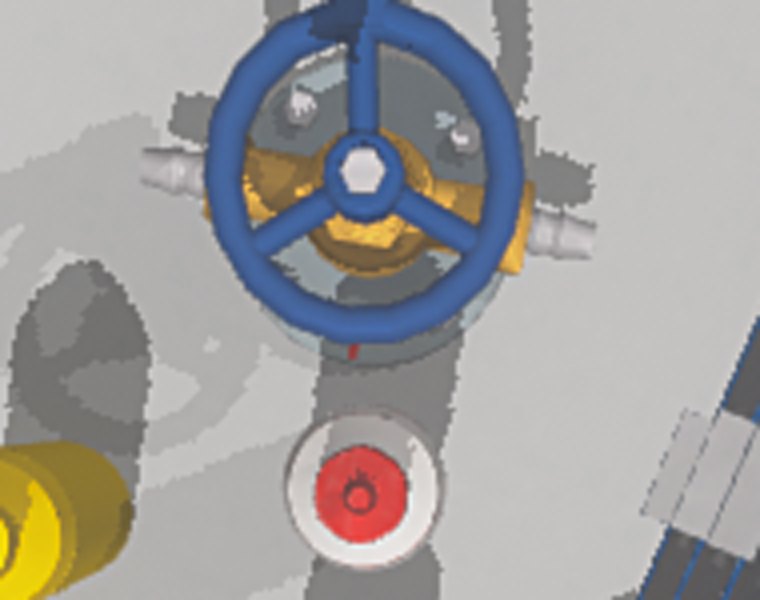

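View pics/w2c.png

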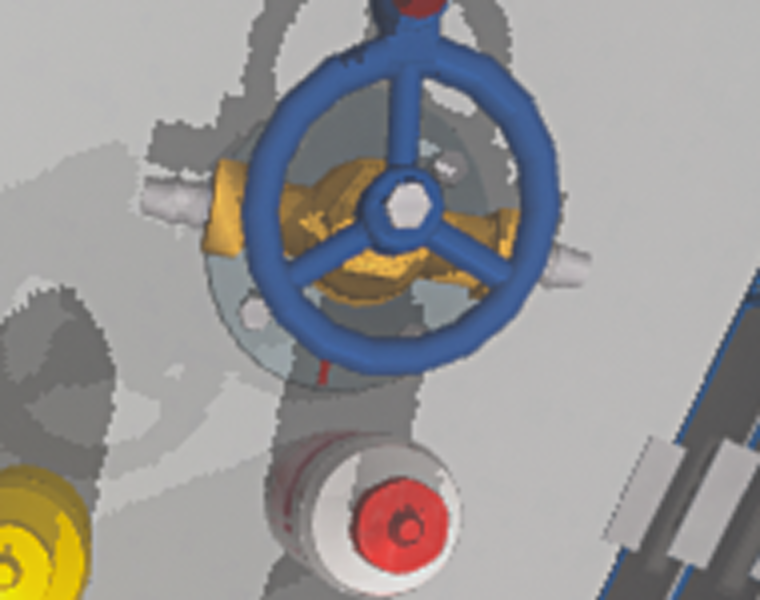

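```bash
python3 - <<'E'
from h import *
W1=np.load('w1.npz');W2=np.load('w2.npz')
print('cap',tri([ray(W1,(240,124.3)),ray(W2,(331.5,131.5))])[0],atz(W1,(240,124.3),.125),atz(W2,(331.5,131.5),.125))
print('hub',tri([ray(W1,(240.5,42.5)),ray(W2,(332.5,51.3))])[0],atz(W1,(240.5,42.5),.095),atz(W2,(332.5,51.3),.095))
print('tray',np.mean([atz(W2,p,.016) for p in [(190,224),(258,258),(206,317),(160,290)]],0))
b=(atz(W1,(240,124.3),.125)+atz(W2,(331.5,131.5),.125))[:2]/2
q=solver.ik([*b,.055],[-90,0,21])
print(b,q is not None)
env.move_pose([*b,.17],[-90,0,21])
print(env.servo_line([*b,.055],rate=.12,stop_force=8))
s=state();print(s['t'],s['eef_pos'],s['contact_force'])
c=eyes.camera('wrist');cv2.imwrite('pics/g0.png',c[:,:,::-1])
E
```

```text
cap [ 0.60167832 -0.00778129  0.11895569] [ 0.60184794 -0.00764338  0.125     ] [ 0.59998041 -0.00746791  0.125     ]
hub [0.57112521 0.07446319 0.09683766] [0.57093283 0.07480933 0.095     ] [0.57145883 0.07476991 0.095     ]
tray [ 0.52805913 -0.29217419  0.016     ]
[ 0.60091417 -0.00755564] True
False
6.2333 [ 0.60163607 -0.00739989  0.05588267] [-0.62710267  0.28733872  0.10290383]
```

View pics/g0.png

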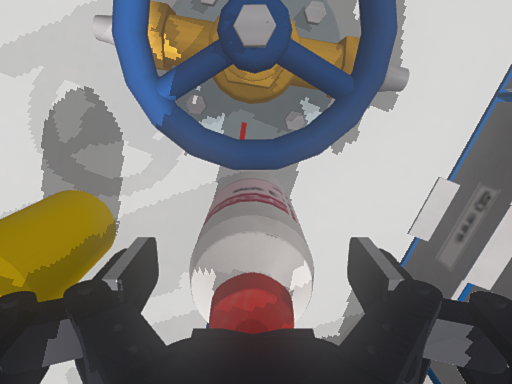

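```bash
python3 - <<'E'
from h import *
jaws.grab(40)
s=state();print(s['grip_width'],s['eef_pos'],s['contact_force']);p=s['eef_pos']
env.servo_line([p[0],p[1],.24],rate=.2)
s=state();print(s['t'],s['grip_width'],s['contact_force'])
env.move_pose([.532,-.297,.20],[-90,0,21])
s=state();print(s['t'],s['grip_width'],s['eef_pos'],s['contact_force'])
for n in('scene','top'):
    cv2.imwrite(f'pics/c_{n}.png',eyes.camera(n)[:,:,::-1])
E
```

```text
0.5613962343542449 [ 0.60141589 -0.00745129  0.05568865] [-0.07775323  0.3355903   3.15312245]
7.7917 0.5655356537832221 [-0.07753317  0.28840837 -2.13872303]
8.9417 0.56205985106845 [ 0.53333523 -0.29427115  0.20033855] [ 0.70901621  0.44405081 -1.10448655]
```

View pics/c_scene.png

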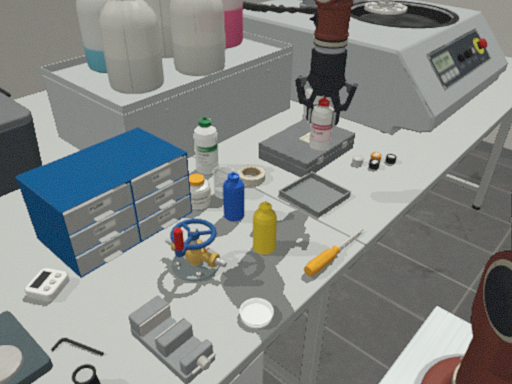

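View pics/c_top.png

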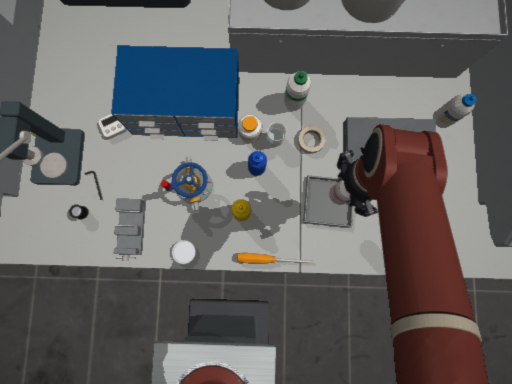

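```bash
python3 - <<'E'
from h import *
S=eyes.calibration('scene');T=eyes.calibration('top')
for p in [(.533,-.294,.145),(.533,-.294,.27),(.533,-.294,.005),(.533,-.294,.13)]: print(p,proj(S,p).round(1),proj(T,p).round(1))
print(env.servo_line([.533,-.297,.085],rate=.15))
print(env.servo_line([.533,-.297,.056],rate=.04,stop_force=4))
s=state();print(s['t'],s['grip_width'],s['eef_pos'],s['contact_force'])
for n in('scene',):
    cv2.imwrite(f'pics/d_{n}.png',cv2.resize(eyes.camera(n)[80:240,220:420,::-1],None,fx=3,fy=3))
E
```

```text
(0.533, -0.294, 0.145) [318.8 146.2] [339.4 194.4]
(0.533, -0.294, 0.27) [324.   96.2] [354.1 185.3]
(0.533, -0.294, 0.005) [313.8 194.8] [327.1 201.9]
(0.533, -0.294, 0.13) [318.2 151.7] [337.9 195.3]
False
True
10.5667 0.5539731999755054 [ 0.53255847 -0.29696307  0.05969155] [-0.22199108 -0.31164335  4.06935544]
```

View pics/d_scene.png

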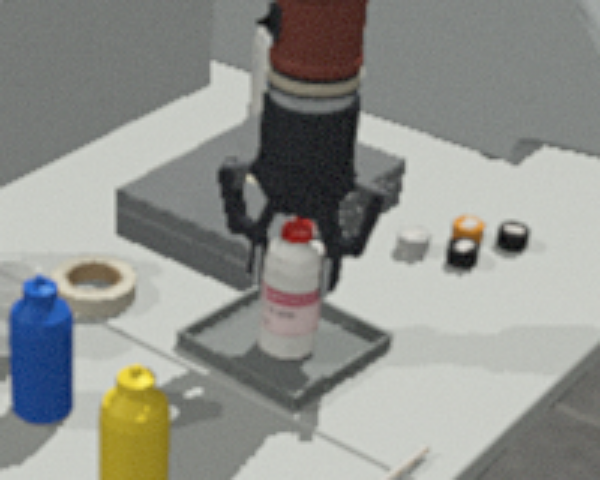

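```bash
python3 - <<'E'
from h import *
jaws.open_jaws()
p=state()['eef_pos'];env.servo_line([p[0],p[1],.22],rate=.2)
for n in('scene',):
    cv2.imwrite(f'pics/e_{n}.png',cv2.resize(eyes.camera(n)[80:240,220:420,::-1],None,fx=3,fy=3))
print(state()['t'])
E
python3 view.py w3 .61 .06 .32 15; python3 view.py w4 .53 .04 .32 15
```

```text
12.0917
bottle 0.93 [237.4 265.5  37.2  63. ] 1891
bottle 0.67 [260.4 324.1  37.   18.1] 391
bottle 0.54 [162.4 338.4  19.2  16.1] 162
valve_wheel 0.96 [224.8 125.2  76.1  96.6] 3493
crank_handle 0.7 [213.1  84.3  21.6  17.4] 333
crank_handle 0.56 [225.5 127.3  75.2  98.5] 2992
valve 0.83 [226.9 124.9 112.9 100.8] 5710
13.7583 [0.61010078 0.05866935 0.31965006]
bottle 0.82 [211.8 217.6  40.3  58.2] 1783
bottle 0.65 [295.2 266.9  44.6  64.5] 1949
bottle 0.49 [210.1 319.4  92.3  48.5] 2099
valve_wheel 0.92 [294.1 128.1  78.5  95.2] 3405
crank_handle 0.76 [294.6  88.6  23.8  18.4] 309
valve 0.88 [290.2 126.9 109.4  96.6] 5757
14.4333 [0.53081777 0.04024922 0.31975191]
```

View pics/e_scene.png

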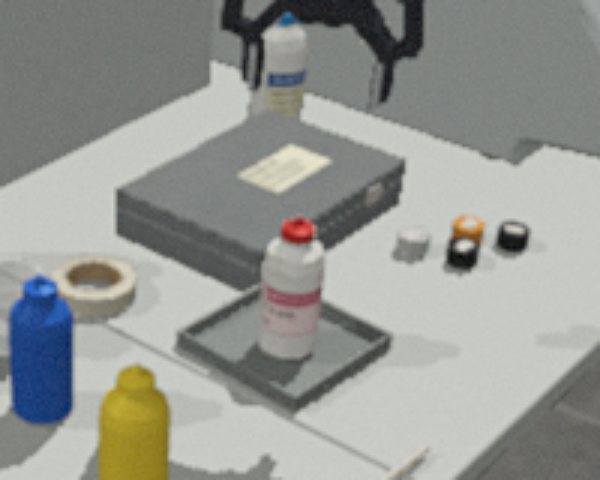

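View pics/w3.png

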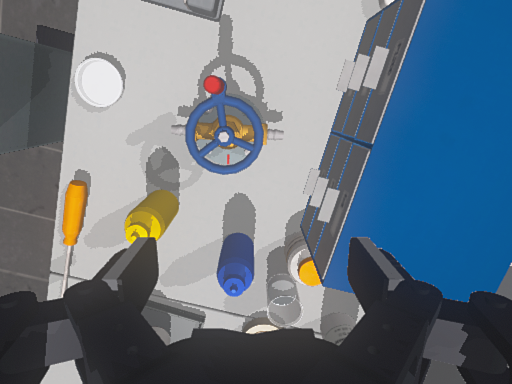

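View pics/w4.png

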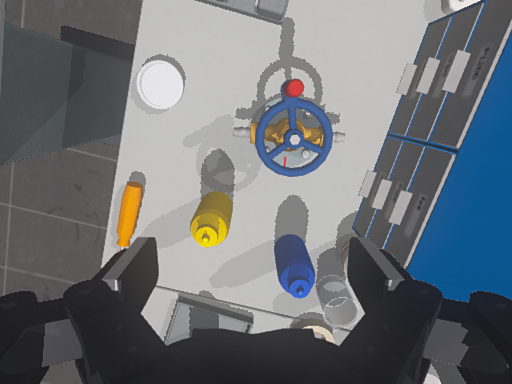

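```bash
python3 - <<'E'
from h import *
for n,c in('w3',160),('w4',225):
    im=cv2.imread(f'pics/{n}.png')
    cv2.imwrite(f'pics/{n}c.png',cv2.resize(im[60:190,c:c+130],None,fx=4.6,fy=4.6,interpolation=cv2.INTER_CUBIC))
E
```

```text
(no output)
```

View pics/w3c.png

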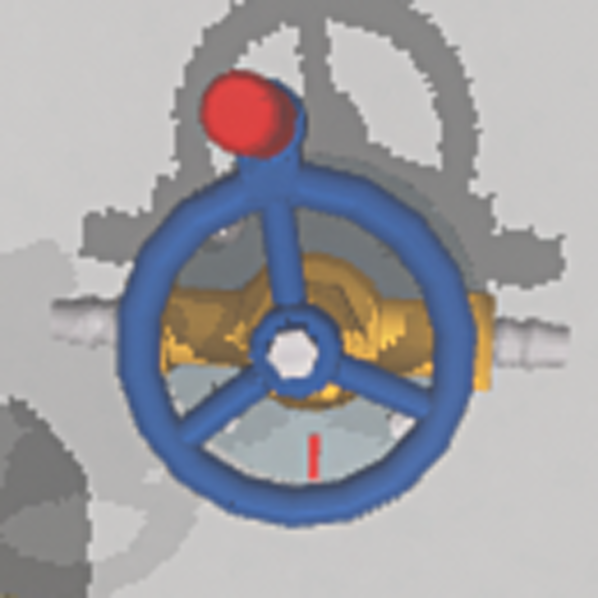

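View pics/w4c.png

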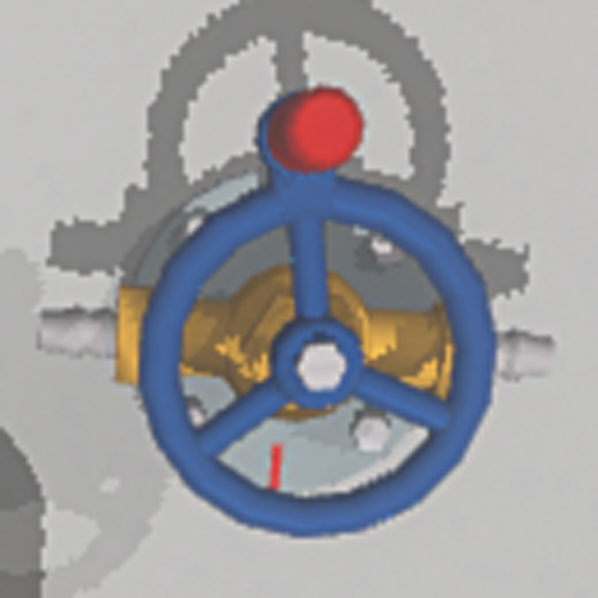

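```bash
python3 - <<'E'
from h import *
from scipy.optimize import least_squares
W=[np.load('w3.npz'),np.load('w4.npz'),np.load('w1.npz'),np.load('w2.npz')]
o=[(160,60,4.6),(225,60,4.6)]
px=lambda i,u,v:np.array([o[i][0]+(u+.5)/o[i][2]-.5,o[i][1]+(v+.5)/o[i][2]-.5])
D=[(0,'h',(241,112)),(1,'h',(327,128)),(0,'hub',(292,354)),(1,'hub',(322,367)),(0,'L',(53,322)),(0,'R',(568,343)),(1,'L',(42,330)),(1,'R',(552,356)),(0,'l0',(314,436)),(0,'l1',(313,478)),(1,'l0',(278,446)),(1,'l1',(275,489))]
D=[(i,k,px(i,*p)) for i,k,p in D]
def pt(k,x):
    cx,cy,b,h,zh=x[:5];c,s=np.cos(b),np.sin(b)
    if k=='h':return [cx+.056*np.cos(h),cy+.056*np.sin(h),.137]
    if k=='hub':return [cx,cy,zh]
    if k in'LR':
        r=.073*(1 if k=='R' else -1);return [cx+r*c,cy+r*s,.035]
    r=x[5] if k=='l0' else x[6];return [cx+r*s,cy-r*c,.01]
def res(x):
    return np.concatenate([proj(W[i],pt(k,x))-p for i,k,p in D])
for fn in [0]:
    s=least_squares(res,[.571,.0755,.19,1.9,.095,.03,.045])
    print(s.x.round(4),np.degrees(s.x[2:4]),'open',np.degrees(s.x[3]-s.x[2]+np.pi/2))
    print(s.fun.reshape(-1,2).round(1).tolist())
print('handle tri',tri([ray(W[i],p) for i,k,p in D if k=='h']),'hub',tri([ray(W[i],p) for i,k,p in D if k=='hub']))
E
```

```text
[0.5706 0.0749 0.2122 1.9393 0.0944 0.0343 0.0477] [ 12.15618493 111.1163846 ] open 188.9601996768084
[[-0.4, -0.1], [0.3, -0.2], [0.2, 0.2], [0.0, -0.0], [1.1, -0.2], [-0.8, 0.3], [0.4, 0.2], [-1.3, -0.2], [0.2, 0.1], [0.2, 0.2], [0.0, -0.1], [-0.0, -0.2]]
handle tri (array([0.55042845, 0.12713342, 0.13424187]), [np.float64(7.000159455456209e-05), np.float64(7.000159455450202e-05)]) hub (array([0.57032803, 0.07512344, 0.09556178]), [np.float64(0.00015150044046404132), np.float64(0.0001515004404640162)])
```

```bash
cat >> h.py <<'E'
AX=np.array([.5706,.0749]);ZT=.0995
def P(a,r=.056):
    a=np.radians(a);return [AX[0]+r*np.cos(a),AX[1]+r*np.sin(a),ZT]
def rep():
    s=state();d=s['eef_pos'][:2]-AX;a=np.degrees(np.arctan2(d[1],d[0]));f=s['contact_force']
    t=np.array([-np.sin(np.radians(a)),np.cos(np.radians(a))])
    return f"t={s['t']:.2f} ang={a:.2f} r={1000*np.hypot(*d):.2f} z={s['eef_pos'][2]:.4f} Ft(ccw)={f[:2]@t:.1f} Fr={f[0]*t[1]-f[1]*t[0]:.1f} Fz={f[2]:.1f} g={s['grip_width']:.3f}"
E
python3 - <<'E'
from h import *
env.move_pose(P(111.1)[:2]+[.19],[-90,0,12]);print(rep())
print(env.servo_line(P(111.1),rate=.12,stop_force=8));print(rep())
cv2.imwrite('pics/f.png',eyes.camera('wrist')[:,:,::-1])
E
```

```text
t=15.11 ang=110.35 r=55.30 z=0.1905 Ft(ccw)=-0.0 Fr=-0.5 Fz=0.5 g=1.002
False
t=16.01 ang=110.29 r=55.87 z=0.1005 Ft(ccw)=0.1 Fr=0.4 Fz=0.2 g=1.002
```

View pics/f.png

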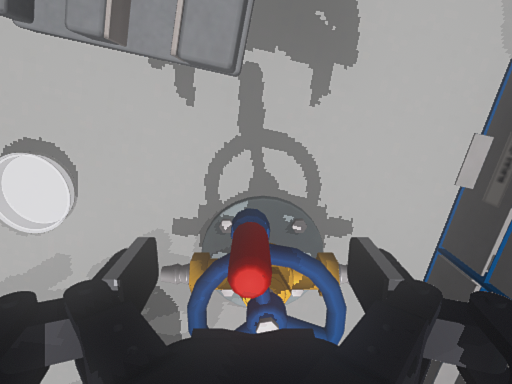

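```bash
python3 - <<'E'
from h import *
jaws.grab(50);print(rep())
a=111.1
for i in range(3):
    a-=12; r=env.servo_line(P(a),rate=.08,stop_force=20);print(r,round(a,1),rep())
    if r: break
E
```

```text
t=16.69 ang=111.08 r=56.00 z=0.0997 Ft(ccw)=1.0 Fr=0.3 Fz=2.5 g=0.192
False 99.1 t=16.99 ang=97.96 r=55.99 z=0.0998 Ft(ccw)=-1.7 Fr=0.0 Fz=2.5 g=0.195
False 87.1 t=17.29 ang=86.13 r=55.97 z=0.0998 Ft(ccw)=-1.6 Fr=-0.1 Fz=1.9 g=0.200
False 75.1 t=17.59 ang=74.44 r=55.98 z=0.0997 Ft(ccw)=-0.8 Fr=-0.1 Fz=3.5 g=0.191
```

```bash
python3 - <<'E'
from h import *
a=75.1
while a>-60:
    a-=12; r=env.servo_line(P(a),rate=.08,stop_force=20)
    if r: print('stop');break
print(round(a,1),rep())
while a>-92:
    a-=4; r=env.servo_line(P(a),rate=.03,stop_force=12);print(r,round(a,1),rep())
    if r: break
cv2.imwrite('pics/s.png',eyes.camera('wrist')[:,:,::-1])
E
```

```text
-68.9 t=21.19 ang=-70.33 r=56.17 z=0.0997 Ft(ccw)=-1.1 Fr=-3.7 Fz=7.2 g=0.194
False -72.9 t=21.48 ang=-73.15 r=56.15 z=0.0997 Ft(ccw)=0.0 Fr=-4.5 Fz=5.9 g=0.197
False -76.9 t=21.76 ang=-76.90 r=56.12 z=0.0997 Ft(ccw)=1.1 Fr=-5.2 Fz=5.1 g=0.189
False -80.9 t=22.04 ang=-78.28 r=56.11 z=0.0998 Ft(ccw)=5.8 Fr=-5.0 Fz=0.7 g=0.204
True -84.9 t=22.25 ang=-78.13 r=55.97 z=0.0998 Ft(ccw)=1.3 Fr=-0.1 Fz=1.1 g=0.195
```

View pics/s.png

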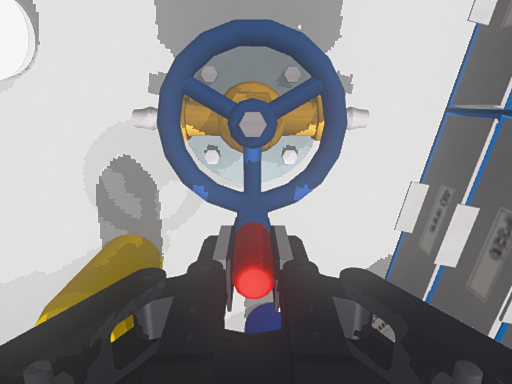

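```bash
python3 - <<'E'
from h import *
a=-78.13;n=0
for i in range(57):
    a+=12; r=env.servo_line(P(a),rate=.08,stop_force=25)
    if i%10==0 or r: print(i,r,round(a,1),rep())
    if r or not .14<state()['grip_width']<.26: print('STOP',i,a);break
print(round(a-720,2),rep())
E
```

```text
0 False -66.1 t=22.58 ang=-66.51 r=56.04 z=0.0997 Ft(ccw)=0.1 Fr=-2.0 Fz=5.2 g=0.196
10 False 53.9 t=25.58 ang=54.85 r=56.03 z=0.0997 Ft(ccw)=0.6 Fr=1.5 Fz=6.3 g=0.193
20 False 173.9 t=28.58 ang=176.13 r=56.11 z=0.0996 Ft(ccw)=1.0 Fr=-3.3 Fz=5.5 g=0.193
30 False 293.9 t=31.58 ang=-67.13 r=56.02 z=0.0997 Ft(ccw)=0.1 Fr=-1.3 Fz=8.2 g=0.196
40 False 413.9 t=34.58 ang=55.06 r=56.00 z=0.0997 Ft(ccw)=0.4 Fr=2.6 Fz=6.8 g=0.195
50 False 533.9 t=37.58 ang=176.61 r=56.12 z=0.0996 Ft(ccw)=1.5 Fr=-2.2 Fz=8.0 g=0.194
-114.13 t=39.38 ang=-114.09 r=56.09 z=0.0996 Ft(ccw)=2.2 Fr=-4.2 Fz=5.8 g=0.190
```

```bash
python3 - <<'E'
from h import *
for a in (-102,-90,-82,-78.13):
    r=env.servo_line(P(a),rate=.05,stop_force=25);print(r,a,rep())
env.wait(.3);print(rep())
cv2.imwrite('pics/x.png',eyes.camera('wrist')[:,:,::-1])
E
```

```text
False -102 t=39.77 ang=-102.98 r=56.07 z=0.0996 Ft(ccw)=1.2 Fr=-2.9 Fz=7.7 g=0.195
False -90 t=40.15 ang=-91.37 r=56.09 z=0.0996 Ft(ccw)=0.7 Fr=-3.2 Fz=7.9 g=0.195
False -82 t=40.46 ang=-83.75 r=56.05 z=0.0996 Ft(ccw)=0.4 Fr=-1.8 Fz=9.4 g=0.196
False -78.13 t=40.71 ang=-80.35 r=56.06 z=0.0996 Ft(ccw)=-0.7 Fr=-2.3 Fz=10.4 g=0.193
t=41.01 ang=-80.35 r=56.05 z=0.0996 Ft(ccw)=-1.0 Fr=-1.4 Fz=9.5 g=0.192
```

View pics/x.png

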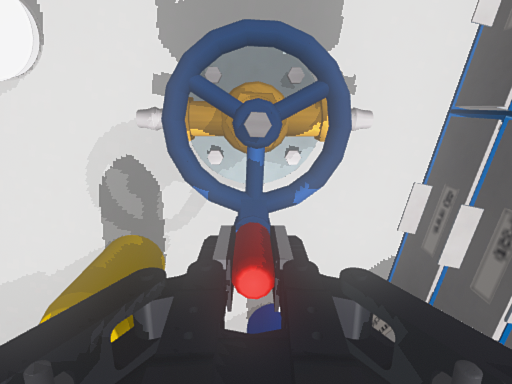

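```bash
python3 - <<'E'
from h import *
a=-78.13
for i in range(6):
    s=state();d=s['eef_pos'][:2]-AX;e=-78.15-np.degrees(np.arctan2(d[1],d[0]))
    if abs(e)<.12: break
    a+=e*1.0
    env.servo_line(P(a),rate=.03,stop_force=25);env.wait(.2);print(round(a,2),rep())
env.wait(.5);print(rep())
c=eyes.calibration('wrist');cv2.imwrite('pics/y.png',eyes.camera('wrist')[:,:,::-1])
cv2.imwrite('pics/y_scene.png',eyes.camera('scene')[:,:,::-1])
cv2.imwrite('pics/y_top.png',eyes.camera('top')[:,:,::-1])
E
```

```text
-75.91 t=41.51 ang=-78.52 r=56.06 z=0.0996 Ft(ccw)=-1.3 Fr=-2.2 Fz=10.4 g=0.193
-75.54 t=41.96 ang=-78.46 r=56.05 z=0.0996 Ft(ccw)=-2.3 Fr=-2.0 Fz=10.6 g=0.199
-75.23 t=42.41 ang=-78.28 r=56.05 z=0.0996 Ft(ccw)=-2.3 Fr=-0.8 Fz=10.4 g=0.196
-75.09 t=42.86 ang=-78.20 r=56.04 z=0.0996 Ft(ccw)=-0.9 Fr=-2.3 Fz=10.7 g=0.194
t=43.36 ang=-78.21 r=56.03 z=0.0996 Ft(ccw)=-2.4 Fr=-1.0 Fz=10.6 g=0.197
```

View pics/y.png

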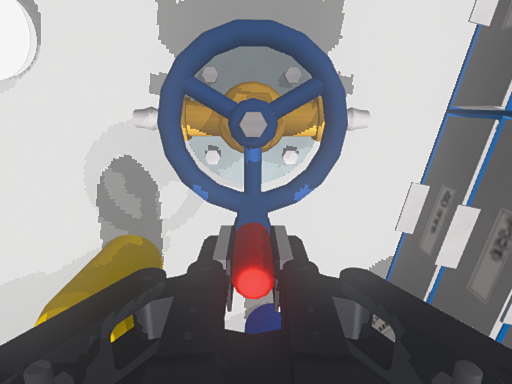

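View pics/y_scene.png

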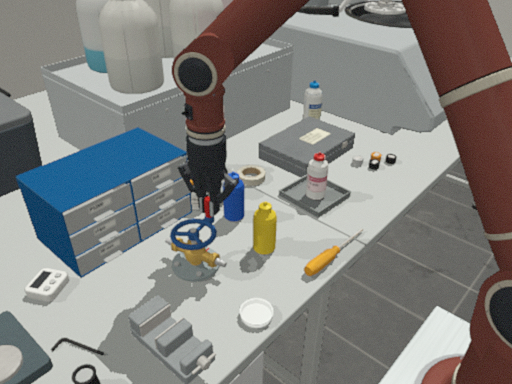

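View pics/y_top.png

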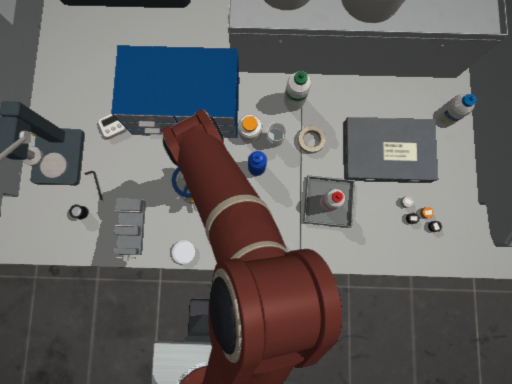

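```bash
python3 - <<'E'
from h import *
env.close_job();print(rep())
E
```

```text
the job is handed in; nothing more can be done
the job is handed in; nothing more can be done
```

The job is handed in, at about 43.5 s of the 72 s allowed. The red-capped bottle stands in the tray, and the valve is two full turns open with the gripper still on the handle.

- **Bottle:** I set it down at first contact, 4 mm higher than it was gripped, which matches the tray floor. The last scene and top pictures show it upright near the middle of the tray.
- **Shutting:** I turned the wheel clockwise until it stopped against more than 12 N, with the handle at −78.1° to −78.3°. The camera fit of the valve had put the shut position at −77.8°.
- **Backing off:** I turned it back 720° counter-clockwise without losing the grip. The handle first came to rest 2.2° short, so I corrected it in small steps to −78.2°, within about 0.1° of where it stood when shut. The wrist picture looks almost the same as the one taken at the stop.
- **Other checks:** The other objects looked unmoved in the last pictures. The vertical force reading drifted to about 10 N during turning, far below the limits.
- **Disagreements:** The bottle cap triangulated at 113–119 mm high instead of 125 mm. An early tray estimate differed from another by about 8 mm. Neither affected the result.

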